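# Seat a sample plate on the loading station's hidden pin and hold it down

## Robot

A 6-joint arm with a two-finger parallel gripper is mounted at the origin on the work surface. World frame = base frame: x ahead of the robot, y to its left, z up, the work surface at z = 0. Lengths are in m, angles in rad, forces in N, time in s.
With the tool pointing down it reaches from about 0.275 to 0.775 m from the base axis. Payload 14.6 kg.
Tool frame: the origin (TCP) lies midway between the tips of the shut fingers; the grasp point (between the pads) lies 19 mm behind it; z points along the fingers, y is the line along which they close (so a half turn about z gives the same grasp; the last joint's range is limited). The gripper opens to 85 mm and grips with 20 to 120 N. Pads are 22 mm wide; open, the fingers measure 114 mm over their backs; the gripper's body (76 mm by 85 mm) begins 54 mm behind the grasp point. The pads swing forward as they close: fully open they stand 13 mm farther back than shut.
Start: joints at [-1.475, 0.263, -0.048, 1.259, 0, 1.415], TCP at [0.13, -0.509, 0.231] pointing down, gripper open.
Joint ranges: [-2.65, 2.65], [-0.89, 1.7], [-1.18, 1.37], [-2.13, 2.11], [-1.35, 1.29], [-3.14, 3.14]. Speed limits (rad/s): [1.89, 1.89, 2.57, 2.79, 3.14, 3.14].

## Interface

Orientations are given as a rotation vector (axis times angle).
In Python, from rig import ctrl, imaging gives the robot as it stands. Calls block until the motion is done:
- ctrl.reach(position, orientation): joint-space move of the TCP to a pose.
- ctrl.line_to(position, attitude=None, speed=0.15): straight line of the TCP; attitude=None keeps the orientation; speed is the mean speed in m/s.
- ctrl.movej(angles): joint-space move.
- ctrl.grip(opening, strength=None): finger opening in m; strength is the grip in N (None keeps the last); returns when the fingers have stopped.
- ctrl.hold(seconds).
- ctrl.inverse_kinematics(position, orientation): joint angles nearest the present ones, or None.
- ctrl.get_obs(): the state.
- imaging.read_camera(name): name is "side" or "top"; returns a dict with "color" (400x640x3 uint8, red, green, blue), "range_z" (400x640 float32, m along the optical axis (not along the pixel's ray), 0 where there is no reading), "mtx" (3x3 intrinsics, pixels), "k1" (the pictures are not rectified: a ray, as slopes to the right and down, at radius r is drawn at 1 + k1 r^2 times it, then the intrinsics apply), "rvec" (rotation vector, rad) and "tvec" (3), from world to camera coordinates, as OpenCV has them. Camera axes: x right, y down, z forward; pixel columns grow to the right and rows downward; lengths in m; the calibration is good to about 2 mm. A picture is of the moment at which its call begins.
A pose or a line that the arm cannot do raises ctrl.IKError and nothing moves.
- ctrl.close_job(): hands the job in; it is judged then, once.
The state is a dict: "clock": time; "joints": joint angles; "dq": joint speeds; "joint_efforts": joint torques, N m; "position": TCP position; "orientation": TCP orientation; "wrist_force": force on the tool from outside, world axes, zero at the start; "wrist_torque": the same for the moment, N m; "opening": finger opening in m; "finger_force": force on a finger pad.
Only numpy, scipy, OpenCV 4.12 (cv2) and the standard library are available. Lean on these libraries where they do the work, as an engineer would, in place of code of your own. Each camera call takes 0.05 s, during which the arm holds its last target. There are 200 camera calls.

## Task

Pick the thin metal sample plate off its stand by its two long edges, never touching the raised sample face on top, and lay it level and lengthwise on the sprung deck of the loading station, sliding it along the deck until the socket in its underside drops over the locating pin hidden beneath it. Then press the plate, and the deck with it, fully down to the stop, and finish while still gripping the plate and holding it pressed down: do not let go. Leave the two vials and the jar standing where they are.

Things in the scene. Friction and masses are not known exactly. Their poses are not given: they have to be found in the camera images.
- plate_mid (a point): Centre (half-way up the 8 mm thick rim) of the loose aluminium sample plate: 110 mm long (its x), 60 mm wide (its y), 0.16 kg. Grip it across the 60 mm, at mid-length. In the middle of its underside, unseen, is a blind socket 12 mm along x, 18 mm along y, 7 mm deep. Same either way round. Starts flat on the stand, lengthwise, its underside 50 mm above the table
- plate_face: The raised, spotted sample face fixed on top of the plate, 102 x 52 x 1.5 mm (a plain rim of 4 mm is left around it). Origin at the centre of its underside, 4 mm above the plate's centre. Neither fingers nor gripper may touch it
- stand: Fixed black plastic stand: foot 120 x 100 x 8 mm, and on it a block 90 mm (its x) by 32 mm (its y) whose top is 50 mm above the table. The plate overhangs it by 14 mm on both long sides, so that fingers pass down beside the edges. Origin at the centre of its underside
- station: Fixed white loading station that carries the sprung deck, base 190 mm (its x) by 120 mm (its y), top 40 mm above the table, mid-block 50 x 32 mm up to 56 mm. Origin: centre of its underside. If the plate's socket is not over the deck's pin, the plate rides on the pin tip 6 mm above the deck; held lower, it presses the deck down by the pin
- deck_top (a point): Centre of the deck's top: a flat aluminium bar 110 mm (its x, as the station's) by 34 mm (its y), 10 mm thick, 88 mm above the table when up; moves with the deck. A steel pin with tapered tip, 9 mm thick, stands 6 mm up from it on its long centre line (y = 0), anywhere from x = -15 to +15 mm: it differs from run to run, is not reported, and stays put during the run
- deck (a joint): How far the deck is pressed down, m: 0 up, 0.010 at the bottom stop. Spring: about 0.8 N at the top, 5 N at the bottom. When the plate, slid along the deck's x, brings its socket over the pin, the deck springs up against it and the pin stops further sliding; the plate then lies flat on the deck, centred within 1.5 mm of the pin along x
- vial_a_mid (a point): Middle of an amber glass vial with a white cap, 23 mm in diameter, 75 mm tall, standing loose; leave alone
- vial_b_mid (a point): Middle of a second, identical vial; leave alone
- jar_mid (a point): Middle of a capped glass jar, 54 mm in diameter, 60 mm tall, standing loose; leave alone
There are look-alikes about, which are no part of the job. What is shaped like the part that bears plate_mid but black is not meant. Of the things shaped like the station, the white one is meant.

How it is judged:
By the outcome, as a careful person would: the job done as asked, in the order asked, and still so for the second after the job is handed in, while the arm keeps its last pose, push and grip.
It also fails if it takes over 48 s, if anything falls off the work surface, if the arm or the gripper's body presses on something with over 40 N, if the wrist force passes 120 N, or if a joint passes its speed limit or range.

## Working session

There is one attempt and no reset: what is moved stays moved. The work goes in short steps, each a Python script; the robot and the scene stay as the last script left them, time stands still between calls to the robot, and variables do not carry over. Pictures are saved under pics/ and viewed, at most 10 in all, crops included, and the job is handed in when it is done.

```bash
mkdir -p pics; ls
cat > h.py <<'E'
import numpy as np, cv2
from rig import ctrl, imaging
def shot(name):
    d=imaging.read_camera(name); np.savez(f'pics/{name}.npz',**{k:np.asarray(v) for k,v in d.items()}); return d
def load(name): return dict(np.load(f'pics/{name}.npz'))
def cloud(d):
    h,w=d['range_z'].shape; u,v=np.meshgrid(np.arange(w,dtype=float),np.arange(h,dtype=float))
    p=cv2.undistortPoints(np.stack([u,v],-1).reshape(-1,1,2),d['mtx'],np.array([float(d['k1']),0,0,0])).reshape(h,w,2)
    z=d['range_z']; c=np.dstack([p[...,0]*z,p[...,1]*z,z])
    R,_=cv2.Rodrigues(d['rvec']); W=(c-d['tvec'].reshape(3))@R; W[z==0]=np.nan; return W
E
python3 - <<'E'
from h import *
for n in ('top','side'):
    d=shot(n); cv2.imwrite(f'pics/{n}1.png',d['color'][...,::-1]); R,_=cv2.Rodrigues(d['rvec']); print(n,-R.T@d['tvec'].reshape(3),R[2],d['k1'])
print(ctrl.get_obs())
E
```

```text
pics
top [ 0.41991274 -0.01242022  1.16543715] [ 0.08531843  0.01089593 -0.99629416] 0.03280156098060533
side [0.4721901  0.60709609 0.77524779] [ 0.06888978 -0.65066123 -0.75623684] 0.0010508427885134576
{'clock': 0.1, 'joints': array([-1.47528997e+00,  2.63475557e-01, -4.88360592e-02,  1.25943134e+00,
       -1.08415539e-05,  1.41553121e+00]), 'dq': array([-0.00114197, -0.0016715 ,  0.00407359, -0.00096312,  0.00050327,
        0.00026394]), 'joint_efforts': array([ 3.26499510e-03, -6.38577747e+01,  3.85063148e+01,  9.92215384e-03,
       -8.58280555e-05, -1.48082523e-05]), 'position': array([ 0.13026564, -0.50833113,  0.23088669]), 'orientation': array([-3.11599049e+00, -3.92761209e-01, -2.73921846e-05]), 'wrist_force': array([-0.38012376,  0.47808265, -1.40177182]), 'wrist_torque': array([-0.08073531, -0.0287094 , -0.00174185]), 'finger_force': 0.0, 'opening': 0.08524142562041856}
```

View pics/top1.png

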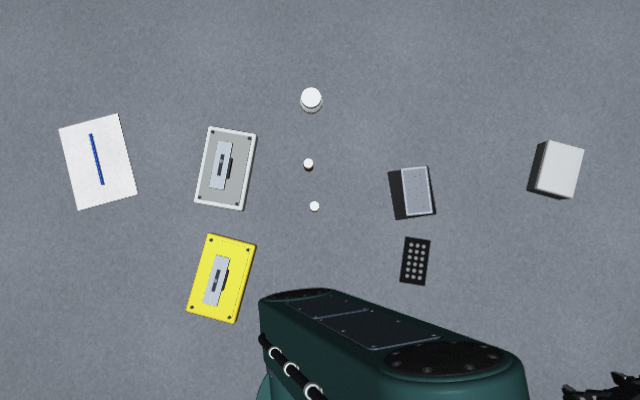

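View pics/side1.png

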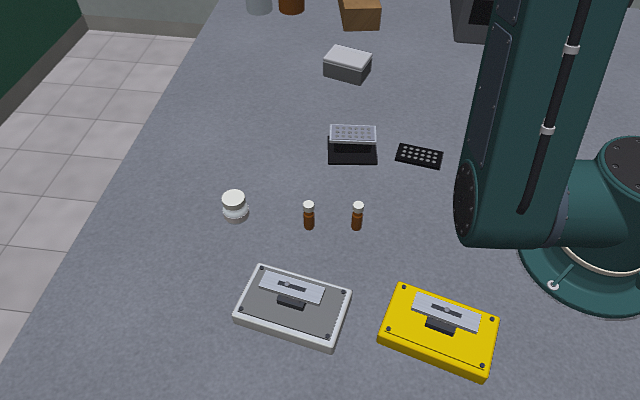

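Top view: the plate candidates are the silver plate on the black stand (416,190) and the black plate on the table (416,260). The station candidates are white/grey at (225,168), yellow at (221,278) and a paper sheet at (97,160). I choose the silver plate and the white station. The vials are at (308,163) and (314,206), the jar at (311,99). I'll check these in a close crop and measure.

Run:
```python
from h import *
t=load('top'); s=load('side')
a=cv2.resize(t['color'][110:230,180:280],None,fx=4,fy=4,interpolation=cv2.INTER_CUBIC)
b=cv2.resize(t['color'][150:270,380:450],None,fx=4,fy=4,interpolation=cv2.INTER_CUBIC)
cv2.imwrite('pics/crop1.png',np.hstack([a,b])[...,::-1])
for n,d in (('top',t),('side',s)):
    W=cloud(d); z=W[...,2]; print(n,'table z',np.nanmedian(z))
    C=d['color'].astype(int)
    def rect(name,box,lo,hi):
        u0,v0,u1,v1=box; m=np.zeros_like(z,bool); m[v0:v1,u0:u1]=1; m&=(z>lo)&(z<hi)
        k,l,st,_=cv2.connectedComponentsWithStats(m.astype(np.uint8)); i=1+np.argmax(st[1:,4]); m=l==i
        P=W[m]; r=cv2.minAreaRect((P[:,:2]*1000).astype(np.float32)); print(name,m.sum(),np.round(r[0],1),np.round(r[1],1),round(r[2],1),'z',np.round(np.nanpercentile(P[:,2],[10,50,90]),4),'mean',P.mean(0).round(4))
    B={'top':[(385,155,445,228),(190,120,262,215)],'side':[(320,115,385,170),(225,255,360,355)]}[n]
    rect('plate',B[0],.045,.075); rect('deck',B[1],.072,.1); rect('base',B[1],.03,.05)
    for nm,bx in zip('abj',{'top':[(300,155,317,172),(306,198,322,214),(296,84,326,114)],'side':[(300,198,318,232),(348,198,366,232),(218,186,250,226)]}[n]): rect(nm,bx,.05,.09)
```

```text
top table z 0.0006024753107260559
plate 1243 [ 506.5 -247.8] [110.1  61.5] 4.7 z [0.0562 0.0591 0.0618] mean [ 0.506  -0.2466  0.059 ]
deck 737 [573.2 202.4] [ 35.5 110. ] 78.5 z [0.0853 0.0881 0.0909] mean [0.5725 0.2016 0.0881]
base 3082 [573.1 202.2] [120.  189.6] 78.7 z [0.0345 0.0393 0.0426] mean [0.5695 0.1986 0.0389]
a 79 [573.8   2.6] [21.3 20.8] 50.1 z [0.0722 0.0752 0.0782] mean [0.5737 0.0027 0.0748]
b 76 [474.7  -8.5] [20.7 20.7] 87.8 z [0.0726 0.0751 0.0772] mean [ 0.4747 -0.0093  0.0749]
j 326 [733.8  -7.1] [45.3 46.8] 89.1 z [0.0567 0.0596 0.0624] mean [ 0.7326 -0.0071  0.0595]
side table z 0.0002117357041131262
plate 879 [ 506.9 -248.4] [109.7  67.4] 5.4 z [0.0556 0.059  0.0609] mean [ 0.5061 -0.2431  0.0585]
deck 1271 [573.2 202.6] [ 36.6 110.7] 78.8 z [0.085  0.0877 0.0895] mean [0.5718 0.2046 0.0874]
base 4865 [572.8 202.6] [120.6 190. ] 78.7 z [0.0345 0.0391 0.0414] mean [0.5678 0.2176 0.0385]
a 145 [575.3   2.9] [20.3 23.1] 7.9 z [0.054  0.0731 0.0758] mean [0.5743 0.0062 0.0688]
b 142 [475.4  -9.1] [21.9 21.6] 53.3 z [0.0541 0.073  0.0757] mean [ 0.475 -0.006  0.069]
j 374 [733.5  -7. ] [48.2 46.3] 86.2 z [0.055  0.0595 0.0613] mean [ 0.7327 -0.004   0.059 ]
```

View pics/crop1.png

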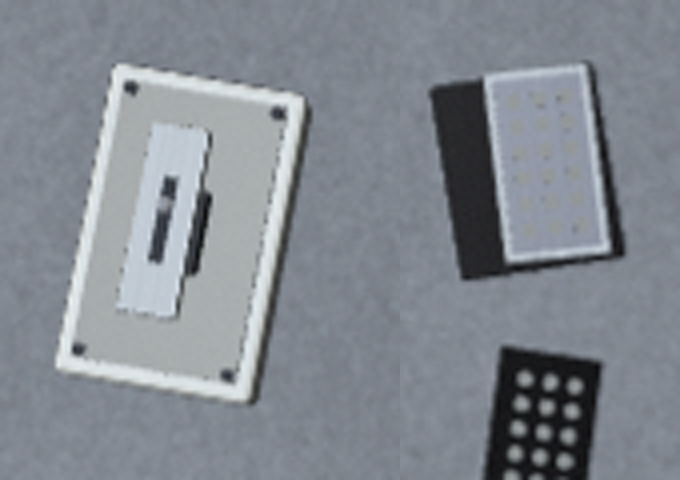

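The crop confirms the silver spotted plate on the black stand, with the white/grey station on the left. The deck's dark slot shows a bright pin at about crop (165,203). I'll measure that, and grasp the plate.

```bash
cat >> h.py <<'E'
from scipy.spatial.transform import Rotation as Ro
PL=np.array([.5067,-.248]); PY=np.radians(5.0)
DK=np.array([.5732,.2025]); DY=np.radians(-11.35)
def att(yaw): return (Ro.from_euler('z',yaw+np.pi)*Ro.from_euler('x',np.pi)).as_rotvec()
def st(m=''):
    o=ctrl.get_obs(); print(m,'t',round(o['clock'],2),'p',(o['position']*1000).round(1),'F',o['wrist_force'].round(1),'T',o['wrist_torque'].round(2),'op',round(o['opening']*1000,1),'ff',round(float(o['finger_force']),1)); return o
E
python3 - <<'E'
from h import *
xs=np.arange(-30,31,2)/1000.
for n in ('top','side'):
    d=load(n); g=cv2.cvtColor(d['color'],cv2.COLOR_RGB2GRAY).astype(np.float32)
    for z in (.088,.094):
        P=np.c_[DK+xs[:,None]*[np.cos(DY),np.sin(DY)],np.full(len(xs),z)]
        q,_=cv2.projectPoints(P,d['rvec'],d['tvec'],d['mtx'],np.array([float(d['k1']),0,0,0])); q=q.reshape(-1,2).astype(np.float32)
        print(n,z,list(zip((xs*1000).astype(int),cv2.remap(g,q[:,0],q[:,1],1).ravel().astype(int))))
ctrl.reach([*PL,.16],att(PY)); print(ctrl.get_obs()['joints'].round(2)); st('above')
ctrl.line_to([*PL,.028],speed=.08); st('down')
d=shot('side'); cv2.imwrite('pics/side2.png',cv2.resize(d['color'][60:220,250:490],None,fx=3,fy=3)[...,::-1])
E
```

```text
top 0.088 [(np.int64(-30), np.int64(201)), (np.int64(-28), np.int64(194)), (np.int64(-26), np.int64(158)), (np.int64(-24), np.int64(97)), (np.int64(-22), np.int64(62)), (np.int64(-20), np.int64(62)), (np.int64(-18), np.int64(64)), (np.int64(-16), np.int64(64)), (np.int64(-14), np.int64(62)), (np.int64(-12), np.int64(61)), (np.int64(-10), np.int64(61)), (np.int64(-8), np.int64(62)), (np.int64(-6), np.int64(63)), (np.int64(-4), np.int64(63)), (np.int64(-2), np.int64(62)), (np.int64(0), np.int64(62)), (np.int64(2), np.int64(73)), (np.int64(4), np.int64(99)), (np.int64(6), np.int64(129)), (np.int64(8), np.int64(146)), (np.int64(10), np.int64(148)), (np.int64(12), np.int64(123)), (np.int64(14), np.int64(77)), (np.int64(16), np.int64(62)), (np.int64(18), np.int64(62)), (np.int64(20), np.int64(62)), (np.int64(22), np.int64(71)), (np.int64(24), np.int64(120)), (np.int64(26), np.int64(185)), (np.int64(28), np.int64(200)), (np.int64(30), np.int64(200))]
top 0.094 [(np.int64(-30), np.int64(199)), (np.int64(-28), np.int64(188)), (np.int64(-26), np.int64(148)), (np.int64(-24), np.int64(84)), (np.
[... 2256 characters left out ...]
nt64(0), np.int64(67)), (np.int64(2), np.int64(54)), (np.int64(4), np.int64(102)), (np.int64(6), np.int64(135)), (np.int64(8), np.int64(143)), (np.int64(10), np.int64(141)), (np.int64(12), np.int64(108)), (np.int64(14), np.int64(60)), (np.int64(16), np.int64(76)), (np.int64(18), np.int64(71)), (np.int64(20), np.int64(53)), (np.int64(22), np.int64(70)), (np.int64(24), np.int64(155)), (np.int64(26), np.int64(181)), (np.int64(28), np.int64(178)), (np.int64(30), np.int64(177))]
[-0.6   0.36 -0.1   1.11 -0.   -0.69]
above t 1.93 p [ 506.5 -248.5  160.1] F [-0.9  0.7 -0.1] T [ 0.02  0.   -0.01] op 85.7 ff 0.0
down t 3.73 p [ 506.9 -248.1   28.4] F [0.  0.6 0.6] T [-0.05 -0.    0.09] op 85.3 ff 0.0
```

View pics/side2.png

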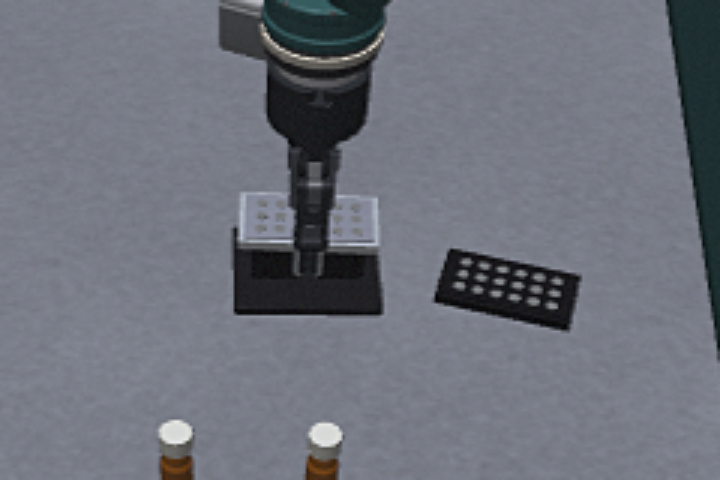

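The finger straddles the plate at mid-length (crop 308,250), clear of the face. Both cameras put the pin at about +8.5 mm along the deck. Next I grip and lift.

Run:
```python
from h import *
ctrl.grip(.05,90); st('grip')
ctrl.line_to([*PL,.048],speed=.04); st('lift'); ctrl.line_to([*PL,.20],speed=.12); st('up')
c,s=np.cos(DY),np.sin(DY)
p=DK+(8.5-11)/1000*np.array([c,s])
ctrl.reach([*p,.20],att(DY)); ctrl.hold(.3); st('over')
for n in ('side','top'):
    d=shot(n); W=cloud(d); b=(slice(200,320),slice(215,365)) if n=='side' else (slice(100,230),slice(170,290))
    cv2.imwrite(f'pics/{n}3.png',cv2.resize(d['color'][b],None,fx=4,fy=4)[...,::-1])
d=load('side'); W=cloud(d); z=W[...,2]; r=np.hypot(W[...,0]-p[0],W[...,1]-p[1]); m=(r<.07)&(z>.19)&(z<.26)
# local deck coords of plate points
L=(W[m][:,:2]-DK)@np.array([[c,-s],[s,c]]); Z=W[m][:,2]; print(m.sum(),np.histogram(Z,np.arange(.19,.262,.004)))
k=(abs(L[:,0]+.0025)>.022); A=np.c_[L[k],np.ones(k.sum())]; 
for _ in range(4):
    f,*_=np.linalg.lstsq(A,Z[k],rcond=None); e=abs(A@f-Z[k]); kk=np.where(k)[0][e<.006]; k=np.zeros(len(Z),bool);k[kk]=1; A=np.c_[L[k],np.ones(k.sum())]
print('plane',f,k.sum(),'L range',np.percentile(L[k],[1,99],axis=0))
```

```text
grip t 4.16 p [ 506.8 -248.    28.6] F [-3.1  1.7 10. ] T [ 0.22  0.5  -0.  ] op 58.1 ff 94.6
lift t 4.81 p [ 506.7 -248.    48. ] F [-0.  -0.5 -1.6] T [ 0.04 -0.01 -0.03] op 58.4 ff 96.3
up t 6.22 p [ 506.5 -247.8  199.4] F [ 0.9 -0.1 -1.5] T [-0.04  0.03  0.01] op 58.1 ff 96.3
over t 8.19 p [570.9 202.5 200. ] F [ 1.1 -0.3 -2.3] T [-0.01  0.03 -0.01] op 58.3 ff 96.3
1984 (array([   0,    0,    0,    2,    6,    9,   26,   30,  107,  554, 1040,
         21,   20,   15,   18,   40,   59]), array([0.19 , 0.194, 0.198, 0.202, 0.206, 0.21 , 0.214, 0.218, 0.222,
       0.226, 0.23 , 0.234, 0.238, 0.242, 0.246, 0.25 , 0.254, 0.258]))
plane [-6.46885228e-05 -1.64672218e-02  2.30132383e-01] 1164 L range [[-0.05732587 -0.03035503]
 [ 0.05229639  0.02982017]]
```

View pics/side3.png

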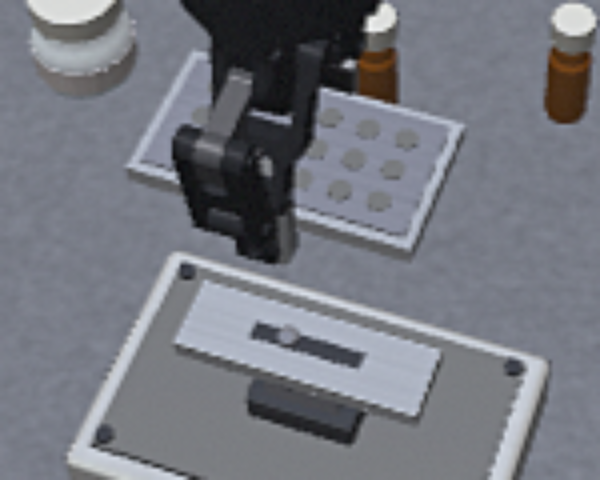

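The plate is held level: the x slope is about 0, and the plate is centred at x = -2.5, y = -0.3 mm in the deck frame. The pin is visible at crop (288,335), on the +x side. Now I lower onto the pin and slide toward +x, watching the force.

Run:
```python
from h import *
u=np.array([np.cos(DY),np.sin(DY)]); x0=-2.5
def go(x,z,sp): ctrl.line_to([*(DK+x/1000*u),z],speed=sp)
def F():
    a=[]; 
    for _ in range(4): ctrl.hold(.03); a.append(ctrl.get_obs()['wrist_force'])
    f=np.mean(a,0); return np.array([f[:2]@u,f[2]])
go(x0,.080,.1); ctrl.hold(.2); f0=F(); print('base',f0)
for z in (.074,.071,.068,.0655): go(x0,z,.03); print(z,(F()-f0).round(2))
st()
for x in np.arange(x0+1,x0+18,1):
    go(x,.0655,.012); f=F()-f0; print(x,f.round(2))
    if f[0]<-5: break
st('end')
for n in ('side','top'): shot(n)
d=load('side'); cv2.imwrite('pics/side4.png',cv2.resize(d['color'][220:360,215:365],None,fx=4,fy=4)[...,::-1])
```

```text
base [-0.26405668 -2.15280367]
0.074 [0.33 0.46]
0.071 [0.66 1.73]
0.068 [0.91 2.93]
0.0655 [0.82 3.64]
 t 11.61 p [570.8 203.   65.6] F [1.4 0.6 1.2] T [ 0.02 -0.16  0.03] op 58.3 ff 96.5
-1.5 [-1.62  3.34]
-0.5 [-1.85  3.86]
0.5 [-0.95  3.64]
1.5 [-1.04  3.15]
2.5 [-1.14  3.82]
3.5 [-1.16  2.95]
4.5 [0.89 2.76]
5.5 [2.01 3.06]
6.5 [4.31 1.3 ]
7.5 [0.15 1.56]
8.5 [-0.55  1.14]
9.5 [0.64 1.14]
10.5 [-0.9   1.71]
11.5 [-4.9   1.49]
12.5 [-9.09  1.28]
end t 17.36 p [583.8 200.3  64.9] F [-8.9  2.9 -1.4] T [0.49 1.57 0.03] op 58.6 ff 96.4
```

View pics/side4.png

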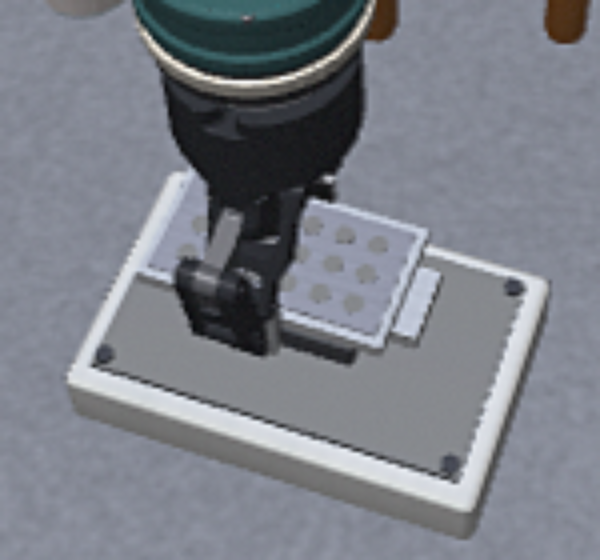

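The socket dropped over the pin near x = 6.5 mm: Fz fell from 3.6 to 1.3 N, and the pin blocked further sliding at about 11.5. The picture shows the plate lying flat along the deck, with the deck end protruding at (415,305). I'll relax to mid-play and press to the stop.

Run:
```python
from h import *
u=np.array([np.cos(DY),np.sin(DY)]); f0=np.array([-.26,-2.15])
def go(x,z,sp): ctrl.line_to([*(DK+x/1000*u),z],speed=sp)
def F():
    a=[]
    for _ in range(4): ctrl.hold(.03); a.append(ctrl.get_obs()['wrist_force'])
    f=np.mean(a,0); return np.array([f[:2]@u,f[2]])
go(9.5,.0655,.012); print(F()-f0)
for z in np.r_[.063,.061,.059,.058,.0575,.057,.0565,.056,.0555,.055,.0545,.054,.0535,.053,.0525,.052]:
    go(9.5,z,.015); f=F()-f0; print(z,f.round(2))
    if f[1]>18: break
ctrl.hold(.3); st('end')
c,s=u
for n in ('side','top'):
    d=shot(n); W=cloud(d)
    L=(W[...,:2]-DK)@np.array([[c,-s],[s,c]]); z=W[...,2]
    m=(abs(L[...,1])<.034)&(L[...,0]>.033)&(L[...,0]<.075)&(z>.07)&(z<.1)
    m2=(abs(L[...,1])<.034)&(L[...,0]<-.015)&(L[...,0]>-.0435)&(z>.07)&(z<.1)
    m3=(abs(L[...,1])<.015)&(L[...,0]<-.048)&(L[...,0]>-.055)&(z>.05)
    for nm,k in (('+x',m),('-x',m2),('deck end',m3)): print(n,nm,k.sum(),np.nanmedian(z[k]) if k.any() else None, np.percentile(L[k],[1,99],axis=0).round(4).tolist() if k.any() else '')
d=load('side'); cv2.imwrite('pics/side5.png',cv2.resize(d['color'][220:360,215:365],None,fx=4,fy=4)[...,::-1])
```

```text
[-0.25927441  0.8351575 ]
0.063 [1.36 1.95]
0.061 [1.68 3.2 ]
0.059 [2.21 3.84]
0.058 [2.33 3.92]
0.0575 [3.   4.51]
0.057 [3.12 4.64]
0.0565 [2.72 6.52]
0.056 [ 0.19 12.58]
0.0555 [-1.54 18.69]
end t 21.88 p [582.6 200.6  56.5] F [-1.2 -0.9 15.9] T [-0.62  0.39  0.01] op 58.4 ff 98.0
side +x 308 0.0866161402272645 [[0.0405, -0.0232], [0.0644, 0.0301]]
side -x 561 0.08704472175497241 [[-0.0431, -0.0299], [-0.0154, 0.0301]]
side deck end 303 0.5618029036490629 [[-0.0549, -0.0141], [-0.0481, 0.0147]]
top +x 149 0.0865490755666188 [[0.0336, -0.0302], [0.0638, 0.0023]]
top -x 181 0.08720184346260786 [[-0.0432, -0.03], [-0.0155, 0.0011]]
top deck end 117 0.5637441753080825 [[-0.0549, -0.0146], [-0.0482, 0.0147]]
```

View pics/side5.png

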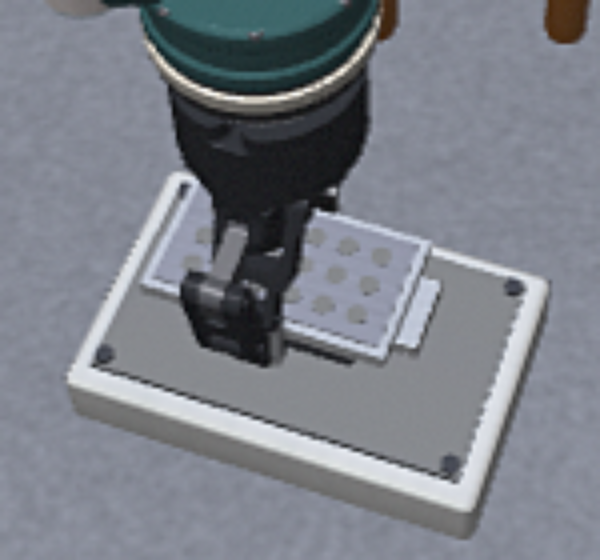

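The plate top reads 87 mm against an expected 87.5 mm for seated and fully down (an unseated plate would read about 93 mm). It is flat at both ends, and the hard stop shows about 18 N. Handing in.

Run:
```python
from h import *
st(); print(ctrl.close_job())
```

```text
t 21.98 p [582.7 200.7  56.5] F [-1.3 -0.7 17.2] T [-0.61  0.38  0.03] op 58.3 ff 98.0
the job is handed in; nothing more can be done
None
```

The plate's socket is seated over the pin and the deck is pressed down to its stop; I handed the job in at 22 s, still gripping and pressing with about 18 N, and the vials and jar were never approached.

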